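# Free the eccentric cam lock and push the tray slide home

## Robot

A 6-joint arm with a two-finger parallel gripper is mounted at the origin on a cart in front of the work surface, level with it; the furniture and walls round the work are solid. World frame = base frame: x ahead of the robot, y to its left, z up, the work surface at z = 0. Lengths are in m, angles in rad, forces in N, time in s.
With the tool pointing down it reaches from about 0.25 to 0.775 m from the base axis. Payload 8.9 kg.
Tool frame: the origin (TCP) lies on the centre line of the jaws, within the pads' length; the fingertips stand 25 mm ahead of it and the grasp point (between the pads) lies 6 mm ahead of it; z points along the fingers, y is the line along which they close (so a half turn about z gives the same grasp; the last joint's range is limited). The gripper opens to 85 mm and grips with 20 to 120 N. Pads are 22 mm wide; open, the fingers measure 114 mm over their backs; the gripper's body (76 mm by 85 mm) begins 54 mm behind the grasp point. The pads swing forward as they close: fully open they stand 13 mm farther back than shut.
Start: joints at [-1.308, 0.291, -0.153, 1.127, 0, 1.431], TCP at [0.205, -0.483, 0.231] pointing down, gripper open.
Joint ranges: [-2.52, 2.52], [-0.91, 1.74], [-1.3, 1.37], [-1.96, 2.02], [-1.52, 1.47], [-3.14, 3.14]. Speed limits (rad/s): [2.22, 2.22, 2.79, 3.14, 3.14, 3.14].

## Interface

Orientations are given as a rotation vector (axis times angle).
In Python, from station import r gives the robot as it stands.
- The arm moves only by the tool arm_command, never from a script. Its argument "moves" is a list of rows, each an object of numbers: "grip": the closure, from -1 (fully open) to 1 (shut); "tx", "ty", "tz": the shift along the tool's x, y, z in m; "wx", "wy", "wz": the turn, a rotation vector about the tool's x, y, z in rad. In form: [{"grip": .., "tx": .., "ty": .., "tz": .., "wx": .., "wy": .., "wz": ..}, ...]. A call has 1 to 8 rows; each row is the pose to reach, as a shift and turn from the pose commanded when the call began, along the tool's axes at that moment; what a row does not reach only later rows make up. A row lasts 1/10 s, in which the tool goes at most 50 mm and 8.59 degrees, less where a joint would pass 70% of its speed; a pose out of reach is approached as far as the arm can. A call with a gripper value outside its range is refused whole. The fingers move at their own pace and stop on an object; "force" is the grip in N (left out, the last holds). Time passes only in rows, so rows that repeat a pose let the fingers close. It gives the time, the measured TCP pose, the force, the opening and the grip force at its end, in the units of the state.
- r.state(): the state, without advancing time (a new reading comes with each control period).
- r.grab_frame(name): name is "scene" or "top" or "wrist"; returns the picture (400x640x3 uint8, red, green, blue); there is no depth.
- r.calibration(name): a dict with "camera_matrix" (3x3 intrinsics, pixels), "view" (4x4, takes a point from world to camera coordinates). Camera axes: x right, y up, looking along -z (the intrinsics and any distortion apply to the point x, -y, -z); pixel columns grow to the right and rows downward; lengths in m; the calibration is good to about 2 mm. A picture is of the moment at which its call begins: read the wrist's pose just before it. calibration takes no time and is no camera call; for the wrist camera it gives the pose at the moment of the call.
- r.finish_job(): hands the job in; it is judged then, once.
The state is a dict: "clock": time; "joint_positions": joint angles; "qd": joint speeds; "tau": joint torques, N m; "tcp_pos": TCP position; "tool_rot": TCP orientation; "contact_force": force on the tool from outside, world axes, zero at the start; "torque": the same for the moment, N m; "width": opening from 0.0 (shut) to 1.0 (fully open); "grip_force": force on a finger pad.
Only numpy, scipy, OpenCV 4.12 (cv2) and the standard library are available. Lean on these libraries where they do the work, as an engineer would, in place of code of your own. Each camera call takes 0.05 s, during which the arm holds its last target. There are 200 camera calls.

## Task

The roast-colour reader needs its zero reading with the empty white sample tray. Its tray slide is held back by the eccentric cam: by pushing the upright black pin of the cam's crank, turn the cam until its low point faces the slide's foot (the crank then points straight away from the foot); only then push the slide by its upright push plate fully home, so that the tray goes under the reading head. Only push: do not lift the tray out of its nest, and leave the tins and the tamper beside the reader where they stand.

Things in the scene. Friction and masses are not known exactly. Their poses are not given: they have to be found in the camera images.
- colour_reader: Fixed reader: grey base plate 270 x 320 x 12 mm, origin at its underside centre on the bench; x = the way the slide is pushed home, z up. Cam and follower are on its -y side, the tray carriage on its +y side. The grey reading head over the forward part of the carriage spans x -7 to 91, y 26 to 156 mm, 68 to 100 mm above the bench.
- follower_slide (a joint): Travel of the aluminium tray slide along the reader's +x: 0 = fully back (start), 0.070 = fully home at its end stop. Stiff slide, takes about 3 N, no spring: stays where it is left. With the cam's high side towards it the foot is blocked at about 0.043 to 0.048.
- cam (a joint): Angle of the steel cam (disc of radius 32 mm, 14 mm off its shaft) about its upright shaft, counter-clockwise from above. 0 = high side and crank point to the slide's foot (reader's -x); +3.14 or -3.14 = low point faces the foot, crank points away (reader's +x). Turns either way, stops at +-3.6, starts within +-0.9. Stiff (about 6 N at the pin), stays where it is left.
- cam_shaft (a point): Top of the cam's shaft hub, on the turning axis, 53 mm above the bench; in the reader's frame x 45, y -95 mm. Nothing of the cam or crank arm is higher except the pin.
- crank_pin (a point): Top centre of the black upright crank pin: 18 mm diameter, from 50 to 92 mm above the bench, 46 mm from the shaft axis, on the cam's high side.
- push_face (a point): Centre of the top edge of the rear face of the upright steel push plate, the face to be pushed along the reader's +x: plate 46 mm wide, 8 mm thick, 24 to 90 mm above the bench. At start at x -101, y -95 mm in the reader's frame. The parts between it and the cam are lower than 50 mm, save a thin brace close in front of it.
- foot_face (a point): Centre of the flat front face of the slide's foot that meets the cam (42 mm wide, 18 mm high, 31 mm above the bench).
- nest (a point): Centre of the tray carriage's floor, 29 mm above the bench, on the slide; the rim round the nest rises 8 mm.
- sample_tray: Loose empty white tray 90 x 130 x 22 mm, lying in the nest of the slide, origin at the centre of its underside.
- tin_a: Bystander: dark sample tin with grey lid, 67 mm diameter, 85 mm tall, on the bench beside the reader's -y edge; origin under its centre.
- tin_b: Bystander: small white tin, 63 mm diameter, 62 mm tall, on the bench beside the reader's -y edge; origin under its centre.
- bench_tamper: Bystander: tamper with wooden handle, 58 mm diameter, 82 mm tall, beside the reader's +y edge; origin under its centre.
There are look-alikes about, which are no part of the job. There is more than one size of the sample_tray; the one meant has the size given above.

How it is judged:
On the way, in this order (a step that is already met when the one before it is completed fails the run):
1. the cam's low point faces the foot (within 0.4 rad) while the slide is still back ((value of joint cam between 2.7416 and 3.5416 rad or value of joint cam between -3.5416 and -2.7416 rad) and value of joint follower_slide below 0.025 m), for 0.2 s.
2. the slide is pushed fully home (value of joint follower_slide above 0.066 m), for 0.2 s.
At the end, for the whole second after the job is handed in: Cam with its low point to the foot (within 0.45 rad), slide within 4 mm of fully home and at rest, tray lying flat in its nest (within 12 mm of its centre, not raised 6 mm or tilted 0.08 rad) ((value of joint cam between 2.6916 and 3.5916 rad or value of joint cam between -3.5916 and -2.6916 rad) and value of joint follower_slide above 0.066 m and velocity of joint follower_slide below 0.005 m/s and horizontal distance between sample_tray and nest below 0.012 m and z of sample_tray in the frame of nest below 0.006 m and angle between sample_tray's own z axis and vertical below 0.08 rad and linear speed of sample_tray below 0.01 m/s); the robot touches nothing.
It fails at once if the slide is pushed forward (over 25 mm) while the cam's low point does not face the foot (off by over 0.6 rad) (value of joint follower_slide above 0.025 m and not (value of joint cam between 2.5416 and 3.7416 rad or value of joint cam between -3.7416 and -2.5416 rad)).
It fails at once if the tray is lifted out of its nest (20 mm) (z of sample_tray in the frame of nest above 0.02 m).
It fails at once if the dark tin is displaced (30 mm) (distance of tin_a from where it was at the start of the episode above 0.03 m).
It fails at once if the white tin is displaced (30 mm) (distance of tin_b from where it was at the start of the episode above 0.03 m).
It fails at once if the tamper is displaced (30 mm) (distance of bench_tamper from where it was at the start of the episode above 0.03 m).
It also fails if it takes over 64 s, if anything falls off the work surface, if the arm or the gripper's body presses on something with over 40 N, if the wrist force passes 120 N, or if a joint passes its speed limit or range.

## Working session

There is one attempt and no reset: what is moved stays moved. The work goes in short steps, Python scripts to look and compute and a tool call to move; the robot and the scene stay as the last step left them, time stands still between calls to the robot, and variables do not carry over. Pictures are saved under pics/ and viewed, at most 10 in all, crops included, and the job is handed in when it is done.

Besides the shell and the picture viewer there is one more tool, called after "Request:" by a JSON object that holds its "op" and its "data", one argument or row to a line. arm_command: Moves the arm, as the interface text tells. Its arguments: {"type":"object","properties":{"moves":{"type":"array"},"force":{"type":"number"}},"required":["moves"]}

```bash
mkdir -p pics; ls; python3 - <<'E'
from station import r
import cv2,json
for n in ("scene","top"):
    f=r.grab_frame(n); cv2.imwrite(f"pics/{n}0.png",f[:,:,::-1])
    c=r.calibration(n); print(n,c)
print(r.state())
E
```

```text
pics
scene {'camera_matrix': array([[441.4939665 ,   0.        , 321.59570142],
       [  0.        , 441.4939665 , 199.49904825],
       [  0.        ,   0.        ,   1.        ]]), 'view': array([[-0.62965896, -0.77684057,  0.00695203,  0.334257  ],
       [ 0.49924922, -0.39777192,  0.76975822, -0.34116514],
       [-0.59521409,  0.48815596,  0.6382977 , -0.92503515],
       [ 0.        ,  0.        ,  0.        ,  1.        ]])}
top {'camera_matrix': array([[425.03270495,   0.        , 318.67998721],
       [  0.        , 425.03270495, 196.97087163],
       [  0.        ,   0.        ,   1.        ]]), 'view': array([[-0.01876793, -0.99981906,  0.0031008 , -0.0327257 ],
       [ 0.99571252, -0.0184097 ,  0.09065127, -0.56783981],
       [-0.09057778,  0.00478884,  0.99587787, -1.21660286],
       [ 0.        ,  0.        ,  0.        ,  1.        ]])}
{'clock': 0.1, 'joint_positions': array([-1.30827620e+00,  2.91182269e-01, -1.54022189e-01,  1.12668645e+00,
        6.38862454e-06,  1.43148395e+00]), 'qd': array([ 0.00025357, -0.00136159,  0.00288998, -0.00089845,  0.00057237,
        0.00057937]), 'tau': array([ 2.15072279e-03, -5.37977028e+01,  3.31918359e+01,  9.26582026e-03,
       -1.26186483e-04,  1.43847745e-05]), 'tcp_pos': array([ 0.20523295, -0.48282109,  0.23002207]), 'tool_rot': array([-3.07732589e+00, -6.26740846e-01,  9.58030886e-05]), 'contact_force': array([-0.06613452,  0.13331263, -0.21181147]), 'torque': array([-0.00292869, -0.04984991,  0.00303746]), 'grip_force': 0.0, 'width': 1.0032402258246704}
```

View pics/top0.png

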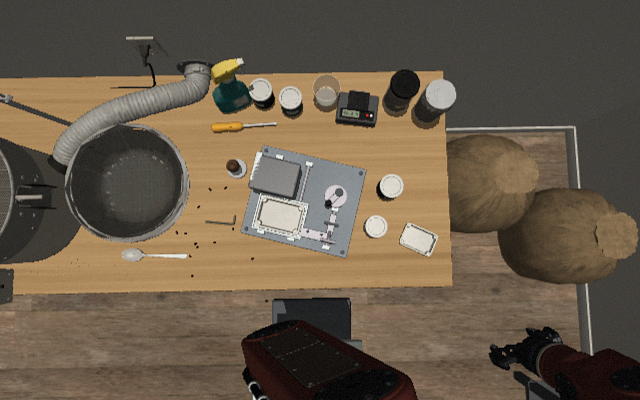

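View pics/scene0.png

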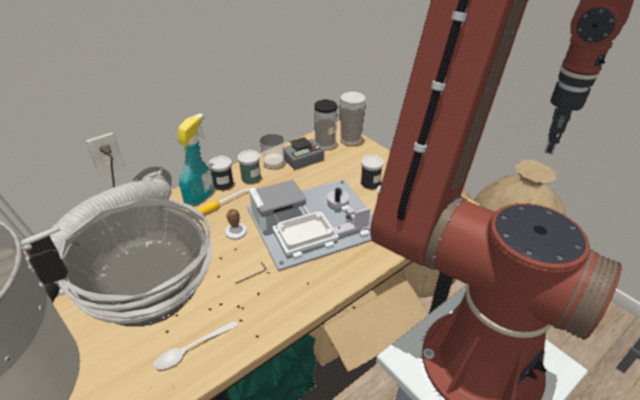

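The top view shows the reader around (305,200): the base plate's corners are near (263,147), (366,168), (345,257) and (241,232). The cam is at about (335,193) with the black crank pin near (328,204), and the push plate is at about (322,240). Possible mix-ups:
- **Trays:** the one in the nest (281,216) against the loose small tray on the bench (419,238), which is the look-alike.
- **Pin:** the crank pin against black lids at (404,82) and the tin at (391,187).

I choose the cam, pin and tray on the base plate and check them in a close crop.

```bash
python3 - <<'E'
import cv2
a=cv2.imread("pics/top0.png")[140:265,230:410]; cv2.imwrite("pics/crop_t.png",cv2.resize(a,None,fx=4.4,fy=4.4,interpolation=cv2.INTER_CUBIC))
a=cv2.imread("pics/scene0.png")[145:270,235:395]; cv2.imwrite("pics/crop_s.png",cv2.resize(a,None,fx=4.4,fy=4.4,interpolation=cv2.INTER_CUBIC))
E
```

```text
(no output)
```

View pics/crop_t.png

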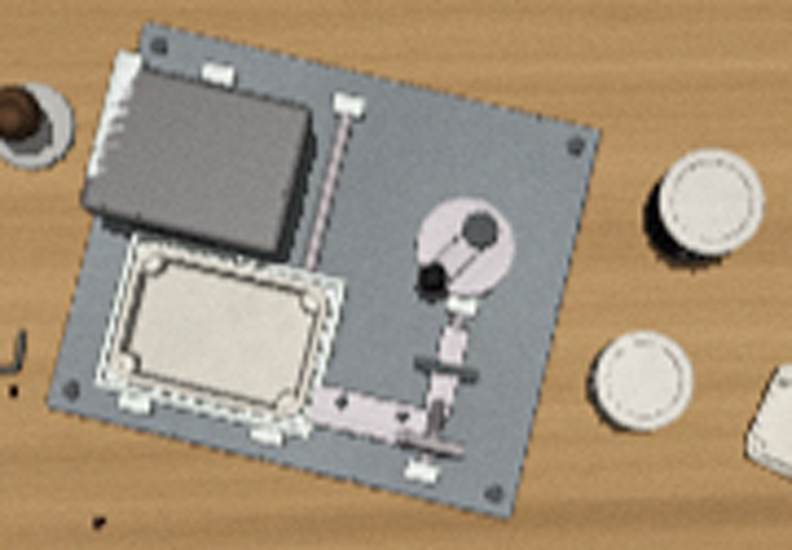

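View pics/crop_s.png

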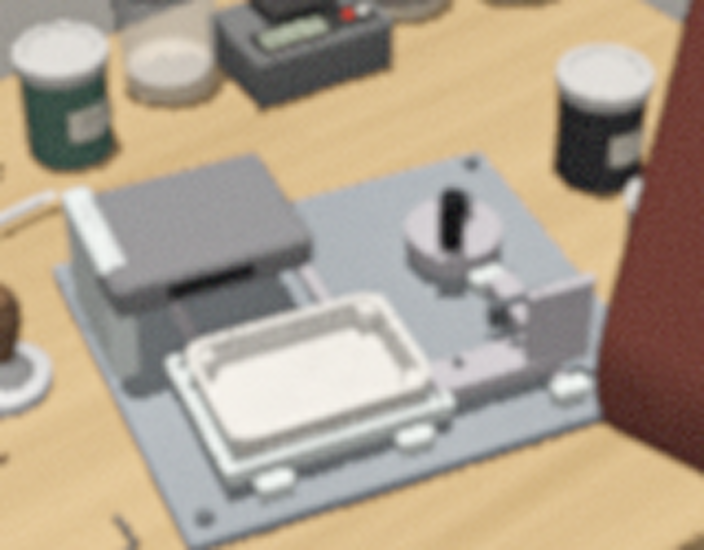

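The crops confirm it: the hub is at crop (480,230), the pin top at (432,276) and the push plate at (432,447). Base corners are (148,22), (600,130), (512,518) and (50,407). The crank points roughly at the foot. Next I fit the reader's frame.

```bash
cat > h.py <<'E'
import numpy as np
from station import r
from scipy.spatial.transform import Rotation as R
def ray(n,uv,z):
    c=r.calibration(n);K=c["camera_matrix"];V=np.array(c["view"])
    d=np.linalg.inv(K)@[uv[0],uv[1],1]; d=V[:3,:3].T@(d*[1,-1,-1]); o=-V[:3,:3].T@V[:3,3]
    return o+d*(z-o[2])/d[2]
def crop(u,v): return (230+(u+.5)/4.4-.5,140+(v+.5)/4.4-.5)
E
python3 - <<'E'
from h import *
cs=[(148,22),(600,130),(512,518),(50,407)]
W=np.array([ray("top",crop(*c),.012)[:2] for c in cs])
L=np.array([[135,160],[135,-160],[-135,-160],[-135,160]])/1000
m=W.mean(0); lc=L
H=(L.T@(W-m)); th=np.arctan2(H[0,1]-H[1,0],H[0,0]+H[1,1])
Rm=np.array([[np.cos(th),-np.sin(th)],[np.sin(th),np.cos(th)]])
print("origin",m,"th",th,"resid",(W-m)-L@Rm.T)
f=lambda x,y:m+Rm@[x,y]
print("shaft pred",f(.045,-.095),"meas",ray("top",crop(480,230),.053))
p=ray("top",crop(432,276),.092); s=f(.045,-.095); l=Rm.T@(p[:2]-m); print("pin",p,"local",l)
d=l-[.045,-.095]; print(np.hypot(*d),"cam",np.arctan2(-d[1],-d[0]))
print("push pred",f(-.101,-.095),"meas",ray("top",crop(432,452),.09))
for n,c,z in(("tinA",(711,203),.085),("tinB",(640,380),.062),("tamper",(15,110),.08)): print(n,Rm.T@(ray("top",crop(*c),z)[:2]-m))
st=r.state(); print(R.from_rotvec(st["tool_rot"]).as_matrix())
print("scene hub check", [ray("scene",(235+455/4.4,145+195/4.4),.092)])
E
```

```text
origin [5.59134742e-01 9.38172234e-05] th -0.2530025509039588 resid [[-0.00136306 -0.0019138 ]
 [-0.00094032  0.00301355]
 [ 0.0016346   0.00131733]
 [ 0.00066879 -0.00241707]]
shaft pred [ 0.57892253 -0.10314592] meas [ 0.5782142  -0.10075276  0.053     ]
pin [ 0.54574781 -0.06788934  0.092     ] local [ 0.00405624 -0.06916984]
0.04841063092783796 cam -0.5628088130005521
push pred [ 0.43757041 -0.06660036] meas [ 0.43579511 -0.06566045  0.09      ]
tinA [ 0.09096421 -0.230698  ]
tinB [-0.02758754 -0.2144748 ]
tamper [0.04667912 0.21457928]
[[ 9.20345861e-01  3.91105381e-01 -2.77890865e-04]
 [ 3.91105447e-01 -9.20345266e-01  1.05873845e-03]
 [ 1.58322763e-04 -1.08309018e-03 -9.99999401e-01]]
scene hub check [array([ 0.543026  , -0.06900803,  0.092     ])]
```

```bash
cat >> h.py <<'E'
th=-.253; S=np.array([.5786,-.102])
def W(x,y): c,s=np.cos(th),np.sin(th); return S+np.array([c*(x-.045)-s*(y+.095),s*(x-.045)+c*(y+.095)])
def crank(phi,gap):  # pusher TCP (world xy, yaw), pushing clockwise along tool -x
    u=np.array([np.cos(phi),np.sin(phi)]);t=np.array([u[1],-u[0]])
    l=np.array([.045,-.095])+.046*u-gap*t
    return W(*l),phi-np.pi/2+th-np.pi
def rel(xy,z,yaw,st=None):
    st=st or r.state(); M=R.from_rotvec(st["tool_rot"]).as_matrix()
    y0=np.arctan2(M[1,0],M[0,0]); t=M.T@(np.r_[xy,z]-st["tcp_pos"])
    return np.round(np.r_[t,-((yaw-y0+np.pi)%(2*np.pi)-np.pi)],3)
E
python3 - <<'E'
from h import *
xy,yaw=crank(2.58,.034); print(xy,yaw,rel(xy,.231,yaw))
E
```

```text
[ 0.52230325 -0.09186708] -2.3853889803846897 [ 4.450e-01 -2.360e-01 -1.000e-03  2.787e+00]
```

Request:
{"op": "arm_command", "data": {
  "moves": [
    {"grip": 1, "tx": 0.04, "ty": -0.02, "tz": 0, "wz": -0.14},
    {"grip": 1, "tx": 0.08, "ty": -0.04, "tz": 0, "wz": -0.28},
    {"grip": 1, "tx": 0.12, "ty": -0.06, "tz": 0, "wz": -0.42},
    {"grip": 1, "tx": 0.16, "ty": -0.08, "tz": 0, "wz": -0.56},
    {"grip": 1, "tx": 0.2, "ty": -0.1, "tz": 0, "wz": -0.7},
    {"grip": 1, "tx": 0.24, "ty": -0.12, "tz": 0, "wz": -0.84},
    {"grip": 1, "tx": 0.28, "ty": -0.145, "tz": 0, "wz": -0.98},
    {"grip": 1, "tx": 0.32, "ty": -0.165, "tz": 0, "wz": -1.12}
  ]
}}

```text
invalid input at $.moves[0]: expected keys grip, tx, ty, tz, wx, wy, wz
```

```bash
python3 - <<'E'
from h import *
xy,yaw=crank(2.58,.034); print(rel(xy,.231,yaw),r.state()["joint_positions"].round(2))
E
```

```text
[ 4.450e-01 -2.360e-01 -1.000e-03  2.787e+00] [-1.31  0.29 -0.15  1.13  0.    1.43]
```

Request:
{"op": "arm_command", "data": {
  "moves": [
    {"grip": 1, "tx": 0.04, "ty": -0.02, "tz": 0, "wx": 0, "wy": 0, "wz": -0.14},
    {"grip": 1, "tx": 0.08, "ty": -0.04, "tz": 0, "wx": 0, "wy": 0, "wz": -0.28},
    {"grip": 1, "tx": 0.12, "ty": -0.06, "tz": 0, "wx": 0, "wy": 0, "wz": -0.42},
    {"grip": 1, "tx": 0.16, "ty": -0.08, "tz": 0, "wx": 0, "wy": 0, "wz": -0.56},
    {"grip": 1, "tx": 0.2, "ty": -0.1, "tz": 0, "wx": 0, "wy": 0, "wz": -0.7},
    {"grip": 1, "tx": 0.24, "ty": -0.12, "tz": 0, "wx": 0, "wy": 0, "wz": -0.84},
    {"grip": 1, "tx": 0.28, "ty": -0.145, "tz": 0, "wx": 0, "wy": 0, "wz": -0.98},
    {"grip": 1, "tx": 0.32, "ty": -0.165, "tz": 0, "wx": 0, "wy": 0, "wz": -1.12}
  ]
}}

```text
clock: 0.9
tcp_pos: [0.4358, -0.2041, 0.2304]
tool_rot: [-2.268, -2.173, 0.0]
contact_force: [0.0, -0.5, 0.0]
width: -0.004
grip_force: 0.0
```

```bash
python3 - <<'E'
from h import *
xy,yaw=crank(2.58,.034); print(rel(xy,.231,yaw),r.state()["joint_positions"].round(2))
E
```

```text
[ 1.16e-01  8.20e-02 -1.00e-03 -2.37e+00] [-0.59  0.21 -0.26  1.1   0.    1.02]
```

Request:
{"op": "arm_command", "data": {
  "moves": [
    {"grip": 1, "tx": 0.03, "ty": 0.02, "tz": 0, "wx": 0, "wy": 0, "wz": -0.15},
    {"grip": 1, "tx": 0.06, "ty": 0.04, "tz": 0, "wx": 0, "wy": 0, "wz": -0.3},
    {"grip": 1, "tx": 0.09, "ty": 0.06, "tz": 0, "wx": 0, "wy": 0, "wz": -0.45},
    {"grip": 1, "tx": 0.116, "ty": 0.082, "tz": 0, "wx": 0, "wy": 0, "wz": -0.6},
    {"grip": 1, "tx": 0.116, "ty": 0.082, "tz": 0, "wx": 0, "wy": 0, "wz": -0.75},
    {"grip": 1, "tx": 0.116, "ty": 0.082, "tz": 0, "wx": 0, "wy": 0, "wz": -0.9},
    {"grip": 1, "tx": 0.116, "ty": 0.082, "tz": 0, "wx": 0, "wy": 0, "wz": -1.05},
    {"grip": 1, "tx": 0.116, "ty": 0.082, "tz": 0, "wx": 0, "wy": 0, "wz": -1.2}
  ]
}}

```text
clock: 1.7
tcp_pos: [0.5227, -0.0941, 0.2301]
tool_rot: [-0.644, -3.074, -0.0]
contact_force: [0.2, 0.1, -0.2]
width: -0.0
grip_force: 0.0
```

Request:
{"op": "arm_command", "data": {
  "moves": [
    {"grip": 1, "tx": 0, "ty": 0, "tz": 0, "wx": 0, "wy": 0, "wz": -0.15},
    {"grip": 1, "tx": 0, "ty": 0, "tz": 0, "wx": 0, "wy": 0, "wz": -0.3},
    {"grip": 1, "tx": 0, "ty": 0, "tz": 0, "wx": 0, "wy": 0, "wz": -0.45},
    {"grip": 1, "tx": 0, "ty": 0, "tz": 0, "wx": 0, "wy": 0, "wz": -0.6},
    {"grip": 1, "tx": 0, "ty": 0, "tz": 0, "wx": 0, "wy": 0, "wz": -0.75},
    {"grip": 1, "tx": 0, "ty": 0, "tz": 0, "wx": 0, "wy": 0, "wz": -0.9},
    {"grip": 1, "tx": 0, "ty": 0, "tz": 0, "wx": 0, "wy": 0, "wz": -1.05},
    {"grip": 1, "tx": 0, "ty": 0, "tz": 0, "wx": 0, "wy": 0, "wz": -1.17}
  ]
}}

```text
clock: 2.5
tcp_pos: [0.5227, -0.0943, 0.2301]
tool_rot: [1.159, -2.919, -0.001]
contact_force: [-0.3, 0.4, 0.4]
width: 0.002
grip_force: 0.0
```

```bash
python3 - <<'E'
from h import *
import cv2
xy,yaw=crank(2.58,.034); st=r.state();print(rel(xy,.087,yaw),st["tcp_pos"],st["joint_positions"].round(2))
cv2.imwrite("pics/w1.png",r.grab_frame("wrist")[:,:,::-1])
E
```

```text
[-0.001  0.002  0.143 -0.   ] [ 0.52266343 -0.09425575  0.23014789] [-0.32  0.3  -0.14  1.13  0.   -1.07]
```

View pics/w1.png

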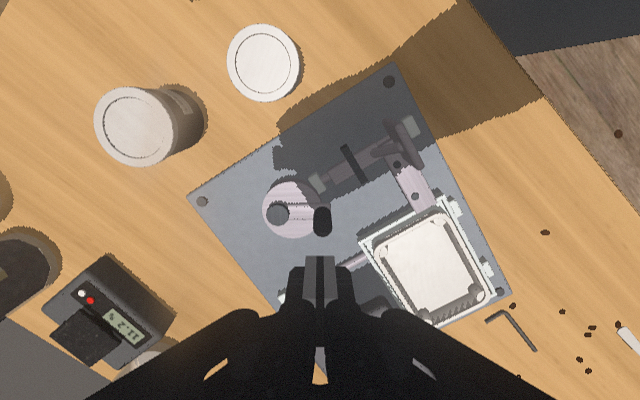

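The wrist view shows the closed fingers at about (320,265), pin top near (322,213) and hub at (277,213). The path down looks free; I'll refine the pin and hub from this closer view.

```bash
python3 - <<'E'
from h import *
import cv2
p=ray("wrist",(322,213),.092); s=ray("wrist",(277,213),.053); print("pin",p,"hub",s, "S",S)
for px in((203,201),(389,82),(501,292)): print(px,ray("wrist",px,.012))
for a in((.120,-.145),(-.120,-.145),(-.12,.145)): print(W(*a))
d=p[:2]-S; print(np.hypot(*d),(np.arctan2(d[1],d[0])-th))
E
```

```text
pin [ 0.5365977  -0.07890585  0.092     ] hub [ 0.57847458 -0.10203274  0.053     ] S [ 0.5786 -0.102 ]
(203, 201) [ 0.64040719 -0.16616471  0.012     ]
(389, 82) [ 0.40822284 -0.10700573  0.012     ]
(501, 292) [0.47862355 0.17710602 0.012     ]
[ 0.63869696 -0.16918151]
[ 0.40633716 -0.10910721]
[0.47892693 0.17166088]
0.047932586537734606 2.8918795976659024
```

```bash
python3 - <<'E'
from h import *
def pj(n,P):
    c=r.calibration(n);q=(np.array(c["view"])@np.r_[P,1])[:3]*[1,-1,-1];q=c["camera_matrix"]@q;return (q[:2]/q[2]).round(1)
V=np.array(r.calibration("wrist")["view"]);print("cam",-V[:3,:3].T@V[:3,3])
for phi in (2.58,2.74,2.89):
    x=W(.045+.046*np.cos(phi),-.095+.046*np.sin(phi))
    print(phi,[pj(n,np.r_[x,z]) for n in("wrist","top","scene") for z in(.05,.092)])
E
```

```text
cam [ 0.46335001 -0.15185063  0.37339785]
2.58 [array([322. , 212.3]), array([322.3, 228.2]), array([327.7, 203. ]), array([328. , 201.9]), array([336.9, 200.3]), array([337.3, 188.7])]
2.74 [array([321.5, 205.6]), array([321.7, 220.7]), array([329.6, 204.7]), array([330. , 203.6]), array([339.5, 200.4]), array([340. , 188.8])]
2.89 [array([319.9, 199.4]), array([320. , 213.7]), array([331.6, 206. ]), array([332.1, 204.9]), array([341.9, 200.3]), array([342.4, 188.6])]
```

The pin's top end is the lower one in the wrist view (row about 228), so the crank angle is 2.58 (cam −0.56), which agrees with the top view. Descend.

Request:
{"op": "arm_command", "data": {
  "moves": [
    {"grip": 1, "tx": 0, "ty": 0.002, "tz": 0.04, "wx": 0, "wy": 0, "wz": 0},
    {"grip": 1, "tx": 0, "ty": 0.002, "tz": 0.08, "wx": 0, "wy": 0, "wz": 0},
    {"grip": 1, "tx": 0, "ty": 0.002, "tz": 0.12, "wx": 0, "wy": 0, "wz": 0},
    {"grip": 1, "tx": 0, "ty": 0.002, "tz": 0.143, "wx": 0, "wy": 0, "wz": 0},
    {"grip": 1, "tx": 0, "ty": 0.002, "tz": 0.143, "wx": 0, "wy": 0, "wz": 0}
  ]
}}

```text
clock: 3.05
tcp_pos: [0.5189, -0.092, 0.0844]
tool_rot: [1.146, -2.92, -0.006]
contact_force: [-0.9, -0.2, 0.6]
width: 0.0
grip_force: 0.0
```

```bash
python3 - <<'E'
from h import *
for phi,g in ((2.58,.034),(2.58,.02),(2.48,.02),(2.38,.02),(2.28,.02),(2.18,.02),(2.08,.02),(1.98,.02)): print(rel(*[a for a in (crank(phi,g)[0],.087,crank(phi,g)[1])]).round(3))
E
```

```text
[-0.003 -0.002 -0.003 -0.008]
[-0.017 -0.002 -0.003 -0.008]
[-0.021 -0.    -0.003  0.092]
[-0.026  0.001 -0.003  0.192]
[-0.031  0.002 -0.003  0.292]
[-0.036  0.002 -0.003  0.392]
[-0.041  0.002 -0.003  0.492]
[-0.046  0.001 -0.003  0.592]
```

Request:
{"op": "arm_command", "data": {
  "moves": [
    {"grip": 1, "tx": -0.009, "ty": -0.002, "tz": -0.002, "wx": 0, "wy": 0, "wz": 0},
    {"grip": 1, "tx": -0.017, "ty": -0.002, "tz": -0.003, "wx": 0, "wy": 0, "wz": 0},
    {"grip": 1, "tx": -0.021, "ty": 0, "tz": -0.003, "wx": 0, "wy": 0, "wz": 0.09},
    {"grip": 1, "tx": -0.026, "ty": 0.001, "tz": -0.003, "wx": 0, "wy": 0, "wz": 0.19},
    {"grip": 1, "tx": -0.031, "ty": 0.002, "tz": -0.003, "wx": 0, "wy": 0, "wz": 0.29},
    {"grip": 1, "tx": -0.036, "ty": 0.002, "tz": -0.003, "wx": 0, "wy": 0, "wz": 0.39},
    {"grip": 1, "tx": -0.041, "ty": 0.002, "tz": -0.003, "wx": 0, "wy": 0, "wz": 0.49},
    {"grip": 1, "tx": -0.046, "ty": 0.001, "tz": -0.003, "wx": 0, "wy": 0, "wz": 0.59}
  ]
}}

```text
clock: 3.85
tcp_pos: [0.5564, -0.0603, 0.0924]
tool_rot: [-0.245, 3.129, -0.001]
contact_force: [0.2, -0.2, 1.0]
width: -0.001
grip_force: 0.0
```

```bash
python3 - <<'E'
from h import *
for phi in np.arange(1.98,1.17,-.1): print(round(phi,2),rel(crank(phi,.02)[0],.087,crank(phi,.02)[1]))
E
```

```text
1.98 [ 0.005  0.001  0.005 -0.   ]
1.88 [-0.     0.003  0.005  0.1  ]
1.78 [-0.005  0.004  0.005  0.2  ]
1.68 [-0.01   0.005  0.005  0.3  ]
1.58 [-0.015  0.006  0.005  0.4  ]
1.48 [-0.02   0.005  0.005  0.5  ]
1.38 [-0.025  0.005  0.006  0.6  ]
1.28 [-0.03   0.003  0.006  0.7  ]
1.18 [-0.034  0.002  0.006  0.8  ]
```

```bash
python3 - <<'E'
from h import *
import cv2
cv2.imwrite("pics/w2.png",r.grab_frame("wrist")[:,:,::-1]); print(r.state()["contact_force"],r.state()["tcp_pos"])
E
```

```text
[ 1.20996268  0.71395577 -0.69720138] [ 0.55710335 -0.06009191  0.0924627 ]
```

View pics/w2.png

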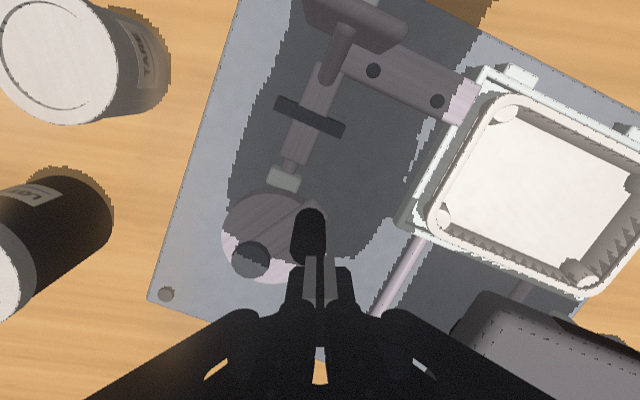

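```bash
cat >> h.py <<'E'
def pj(n,P):
    c=r.calibration(n);q=(np.array(c["view"])@np.r_[P,1])[:3]*[1,-1,-1];q=c["camera_matrix"]@q;return (q[:2]/q[2]).round(0)
E
python3 - <<'E'
from h import *
V=np.array(r.calibration("wrist")["view"]);print("cam",-V[:3,:3].T@V[:3,3],"axes",V[:3,:3].round(2))
print("S",pj("wrist",np.r_[S,.053]))
st=r.state();M=R.from_rotvec(st["tool_rot"]).as_matrix();print(M.round(2))
print("tip",pj("wrist",st["tcp_pos"]+M[:,2]*.025),"tcp",pj("wrist",st["tcp_pos"]))
for phi in (1.6,1.9,2.1,2.3,2.58,2.89):
    x=W(.045+.046*np.cos(phi),-.095+.046*np.sin(phi)); print(phi,pj("wrist",np.r_[x,.05]),pj("wrist",np.r_[x,.092]))
E
```

```text
cam [ 0.47516769 -0.07278803  0.23536344] axes [[-0.15  0.99 -0.  ]
 [-0.93 -0.14 -0.33]
 [-0.32 -0.05  0.95]]
S [247. 259.]
[[-0.99 -0.15  0.  ]
 [-0.15  0.99 -0.  ]
 [-0.   -0.   -1.  ]]
tip [320. 248.] tcp [320. 270.]
1.6 [317. 280.] [317. 324.]
1.9 [322. 262.] [323. 302.]
2.1 [322. 248.] [322. 286.]
2.3 [319. 235.] [318. 270.]
2.58 [309. 217.] [306. 249.]
2.89 [292. 201.] [285. 229.]
```

```bash
python3 - <<'E'
import cv2
a=cv2.imread("pics/w2.png")[170:330,200:400]; a=cv2.convertScaleAbs(a,alpha=2,beta=20)
cv2.imwrite("pics/w2c.png",cv2.resize(a,None,fx=3.7,fy=3.7,interpolation=cv2.INTER_CUBIC))
E
```

```text
(no output)
```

View pics/w2c.png

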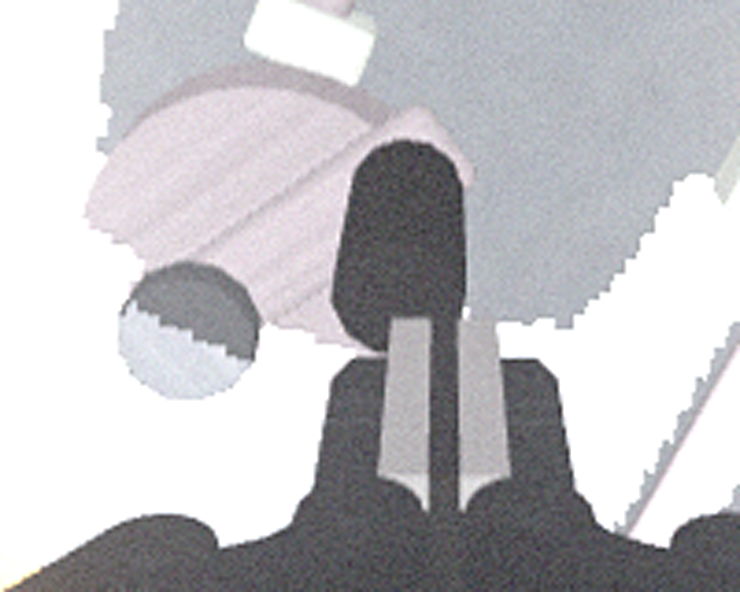

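```bash
python3 - <<'E'
from h import *
st=r.state();M=R.from_rotvec(st["tool_rot"]).as_matrix()
for z in (-.02,0,.01,.025):
    print(z,[pj("wrist",st["tcp_pos"]+M@[x,y,z]) .tolist() for x in(-.011,0,.011) for y in (0,.0145)])
E
```

```text
-0.02 [[321.0, 316.0], [354.0, 316.0], [321.0, 294.0], [354.0, 294.0], [321.0, 272.0], [355.0, 272.0]]
0 [[320.0, 290.0], [350.0, 290.0], [320.0, 270.0], [350.0, 270.0], [321.0, 250.0], [351.0, 250.0]]
0.01 [[320.0, 279.0], [348.0, 279.0], [320.0, 261.0], [349.0, 261.0], [320.0, 241.0], [349.0, 241.0]]
0.025 [[320.0, 265.0], [346.0, 265.0], [320.0, 248.0], [346.0, 248.0], [320.0, 229.0], [347.0, 229.0]]
```

```bash
python3 - <<'E'
from h import *
import cv2
f=r.grab_frame("scene")[:,:,::-1]; cv2.imwrite("pics/s2.png",f)
st=r.state();M=R.from_rotvec(st["tool_rot"]).as_matrix()
print([pj("scene",st["tcp_pos"]+M@[0,0,z]).tolist() for z in(-.04,0,.025)], [pj("scene",np.r_[.5469,-.0685,z]).tolist() for z in(.05,.092)])
a=f[130:250,270:410]; cv2.imwrite("pics/s2c.png",cv2.resize(a,None,fx=5,fy=5,interpolation=cv2.INTER_CUBIC))
E
```

```text
[[333.0, 177.0], [333.0, 188.0], [333.0, 195.0]] [[337.0, 200.0], [337.0, 189.0]]
```

View pics/s2c.png

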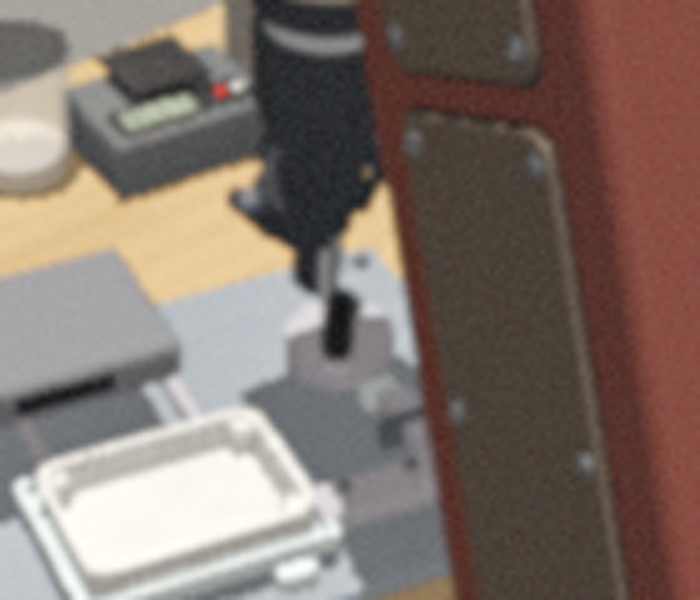

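The wrist and scene views agree: the pin has not moved (cam still −0.56). The finger ends are only a few mm below the TCP and passed over the pin, so the tip offset I used was too large. I'll go back behind the pin and come in lower, checking the force.

```bash
python3 - <<'E'
from h import *
xy,yaw=crank(2.58,.034); print(rel(xy,.112,yaw),rel(xy,.075,yaw))
E
```

```text
[ 0.039 -0.026 -0.02  -0.597] [ 0.039 -0.026  0.017 -0.597]
```

Request:
{"op": "arm_command", "data": {
  "moves": [
    {"grip": 1, "tx": 0, "ty": 0, "tz": -0.02, "wx": 0, "wy": 0, "wz": 0},
    {"grip": 1, "tx": 0.01, "ty": -0.006, "tz": -0.02, "wx": 0, "wy": 0, "wz": -0.15},
    {"grip": 1, "tx": 0.02, "ty": -0.013, "tz": -0.02, "wx": 0, "wy": 0, "wz": -0.3},
    {"grip": 1, "tx": 0.03, "ty": -0.02, "tz": -0.02, "wx": 0, "wy": 0, "wz": -0.45},
    {"grip": 1, "tx": 0.039, "ty": -0.026, "tz": -0.02, "wx": 0, "wy": 0, "wz": -0.6},
    {"grip": 1, "tx": 0.039, "ty": -0.026, "tz": -0.01, "wx": 0, "wy": 0, "wz": -0.6},
    {"grip": 1, "tx": 0.039, "ty": -0.026, "tz": 0.005, "wx": 0, "wy": 0, "wz": -0.6},
    {"grip": 1, "tx": 0.039, "ty": -0.026, "tz": 0.005, "wx": 0, "wy": 0, "wz": -0.6}
  ]
}}

```text
clock: 4.75
tcp_pos: [0.5196, -0.0921, 0.0842]
tool_rot: [1.161, -2.918, -0.002]
contact_force: [-0.6, 0.2, 0.6]
width: -0.001
grip_force: 0.0
```

Request:
{"op": "arm_command", "data": {
  "moves": [
    {"grip": 1, "tx": 0, "ty": 0, "tz": 0.004, "wx": 0, "wy": 0, "wz": 0},
    {"grip": 1, "tx": 0, "ty": 0, "tz": 0.008, "wx": 0, "wy": 0, "wz": 0},
    {"grip": 1, "tx": 0, "ty": 0, "tz": 0.012, "wx": 0, "wy": 0, "wz": 0},
    {"grip": 1, "tx": 0, "ty": 0, "tz": 0.012, "wx": 0, "wy": 0, "wz": 0}
  ]
}}

```text
clock: 5.15
tcp_pos: [0.52, -0.0925, 0.0731]
tool_rot: [1.165, -2.917, -0.0]
contact_force: [-0.1, 0.3, -0.2]
width: 0.0
grip_force: 0.0
```

```bash
python3 - <<'E'
from h import *
for phi,g in ((2.58,.034),(2.58,.02)): print(rel(crank(phi,g)[0],.068,crank(phi,g)[1]))
E
```

```text
[-0.002 -0.001  0.005  0.004]
[-0.016 -0.001  0.005  0.004]
```

Request:
{"op": "arm_command", "data": {
  "moves": [
    {"grip": 1, "tx": -0.005, "ty": -0.001, "tz": 0.003, "wx": 0, "wy": 0, "wz": 0},
    {"grip": 1, "tx": -0.011, "ty": -0.001, "tz": 0.003, "wx": 0, "wy": 0, "wz": 0},
    {"grip": 1, "tx": -0.016, "ty": -0.001, "tz": 0.003, "wx": 0, "wy": 0, "wz": 0},
    {"grip": 1, "tx": -0.02, "ty": 0, "tz": 0.003, "wx": 0, "wy": 0, "wz": 0.1},
    {"grip": 1, "tx": -0.025, "ty": 0.001, "tz": 0.003, "wx": 0, "wy": 0, "wz": 0.2}
  ]
}}

```text
clock: 5.65
tcp_pos: [0.5363, -0.0745, 0.0704]
tool_rot: [0.861, -3.018, -0.0]
contact_force: [-6.3, -1.6, 3.9]
width: -0.001
grip_force: 3.2
```

```bash
python3 - <<'E'
from h import *
print(r.state()["tcp_pos"],r.state()["contact_force"])
for phi in np.arange(2.38,1.57,-.1): print(round(phi,2),rel(crank(phi,.02)[0],.070,crank(phi,.02)[1]))
E
```

```text
[ 0.53633036 -0.07453174  0.07035913] [-6.26190787 -1.627138    3.9061415 ]
2.38 [-0.001  0.     0.    -0.   ]
2.28 [-0.006  0.002  0.     0.1  ]
2.18 [-0.011  0.003  0.     0.2  ]
2.08 [-0.016  0.004  0.     0.3  ]
1.98 [-0.021  0.005  0.     0.4  ]
1.88 [-0.026  0.004  0.     0.5  ]
1.78 [-0.031  0.004  0.     0.6  ]
1.68 [-0.036  0.002  0.     0.7  ]
1.58 [-0.04   0.001  0.     0.8  ]
```

Request:
{"op": "arm_command", "data": {
  "moves": [
    {"grip": 1, "tx": -0.006, "ty": 0.002, "tz": -0.001, "wx": 0, "wy": 0, "wz": 0.1},
    {"grip": 1, "tx": -0.011, "ty": 0.003, "tz": -0.001, "wx": 0, "wy": 0, "wz": 0.2},
    {"grip": 1, "tx": -0.016, "ty": 0.004, "tz": -0.001, "wx": 0, "wy": 0, "wz": 0.3},
    {"grip": 1, "tx": -0.021, "ty": 0.005, "tz": -0.001, "wx": 0, "wy": 0, "wz": 0.4},
    {"grip": 1, "tx": -0.026, "ty": 0.004, "tz": -0.001, "wx": 0, "wy": 0, "wz": 0.5},
    {"grip": 1, "tx": -0.031, "ty": 0.004, "tz": -0.001, "wx": 0, "wy": 0, "wz": 0.6},
    {"grip": 1, "tx": -0.036, "ty": 0.002, "tz": -0.001, "wx": 0, "wy": 0, "wz": 0.7},
    {"grip": 1, "tx": -0.04, "ty": 0.001, "tz": -0.001, "wx": 0, "wy": 0, "wz": 0.8}
  ]
}}

```text
clock: 6.45
tcp_pos: [0.5693, -0.0513, 0.0708]
tool_rot: [-0.381, -3.114, -0.002]
contact_force: [-4.6, 2.4, 0.7]
width: -0.001
grip_force: 3.0
```

```bash
python3 - <<'E'
from h import *
for phi in np.arange(1.58,.77,-.1): print(round(phi,2),rel(crank(phi,.02)[0],.070,crank(phi,.02)[1]))
E
```

```text
1.58 [-0.001 -0.001  0.001  0.001]
1.48 [-0.006  0.001  0.001  0.101]
1.38 [-0.011  0.002  0.001  0.201]
1.28 [-0.016  0.003  0.001  0.301]
1.18 [-0.021  0.003  0.001  0.401]
1.08 [-0.026  0.003  0.001  0.501]
0.98 [-0.031  0.002  0.001  0.601]
0.88 [-0.036  0.001  0.001  0.701]
0.78 [-0.04  -0.001  0.001  0.801]
```

Request:
{"op": "arm_command", "data": {
  "moves": [
    {"grip": 1, "tx": -0.006, "ty": 0.001, "tz": 0, "wx": 0, "wy": 0, "wz": 0.1},
    {"grip": 1, "tx": -0.011, "ty": 0.002, "tz": 0, "wx": 0, "wy": 0, "wz": 0.2},
    {"grip": 1, "tx": -0.016, "ty": 0.003, "tz": 0, "wx": 0, "wy": 0, "wz": 0.3},
    {"grip": 1, "tx": -0.021, "ty": 0.003, "tz": 0, "wx": 0, "wy": 0, "wz": 0.4},
    {"grip": 1, "tx": -0.026, "ty": 0.003, "tz": 0, "wx": 0, "wy": 0, "wz": 0.5},
    {"grip": 1, "tx": -0.031, "ty": 0.002, "tz": 0, "wx": 0, "wy": 0, "wz": 0.6},
    {"grip": 1, "tx": -0.036, "ty": 0.001, "tz": 0, "wx": 0, "wy": 0, "wz": 0.7},
    {"grip": 1, "tx": -0.04, "ty": -0.001, "tz": 0, "wx": 0, "wy": 0, "wz": 0.8}
  ]
}}

```text
clock: 7.25
tcp_pos: [0.609, -0.0611, 0.071]
tool_rot: [-1.563, -2.722, -0.002]
contact_force: [-1.0, 7.1, -2.1]
width: 0.0
grip_force: 3.1
```

```bash
python3 - <<'E'
from h import *
print(r.state()["joint_positions"].round(2))
for phi in np.arange(.78,-.13,-.1): print(round(phi,2),rel(crank(phi,.02)[0],.070,crank(phi,.02)[1]))
E
```

```text
[-0.22  0.58 -0.14  0.85  0.    0.82]
0.78 [-0.    -0.001  0.001  0.001]
0.68 [-0.005  0.001  0.001  0.101]
0.58 [-0.01   0.002  0.001  0.201]
0.48 [-0.015  0.003  0.001  0.301]
0.38 [-0.02   0.003  0.001  0.401]
0.28 [-0.025  0.003  0.001  0.501]
0.18 [-0.03   0.002  0.001  0.601]
0.08 [-0.034  0.001  0.001  0.701]
-0.02 [-0.039 -0.     0.001  0.801]
-0.12 [-0.044 -0.003  0.001  0.901]
```

Request:
{"op": "arm_command", "data": {
  "moves": [
    {"grip": 1, "tx": -0.005, "ty": 0.001, "tz": 0, "wx": 0, "wy": 0, "wz": 0.1},
    {"grip": 1, "tx": -0.01, "ty": 0.002, "tz": 0, "wx": 0, "wy": 0, "wz": 0.2},
    {"grip": 1, "tx": -0.015, "ty": 0.003, "tz": 0, "wx": 0, "wy": 0, "wz": 0.3},
    {"grip": 1, "tx": -0.02, "ty": 0.003, "tz": 0, "wx": 0, "wy": 0, "wz": 0.4},
    {"grip": 1, "tx": -0.025, "ty": 0.003, "tz": 0, "wx": 0, "wy": 0, "wz": 0.5},
    {"grip": 1, "tx": -0.03, "ty": 0.002, "tz": 0, "wx": 0, "wy": 0, "wz": 0.6},
    {"grip": 1, "tx": -0.034, "ty": 0.001, "tz": 0, "wx": 0, "wy": 0, "wz": 0.7},
    {"grip": 1, "tx": -0.039, "ty": 0, "tz": 0, "wx": 0, "wy": 0, "wz": 0.8}
  ]
}}

```text
clock: 8.05
tcp_pos: [0.6286, -0.0948, 0.0709]
tool_rot: [-2.499, -1.898, -0.0]
contact_force: [-1.9, 6.2, -1.9]
width: 0.0
grip_force: 2.6
```

```bash
python3 - <<'E'
from h import *
import cv2
print(r.state()["contact_force"],rel(*[crank(0,.02)[0],.07,crank(0,.02)[1]]))
cv2.imwrite("pics/w3.png",r.grab_frame("wrist")[:,:,::-1])
for phi in (.3,.15,0,-.15,-.3):
    x=W(.045+.046*np.cos(phi),-.095+.046*np.sin(phi)); print(phi,pj("wrist",np.r_[x,.05]),pj("wrist",np.r_[x,.092]))
print(pj("wrist",np.r_[S,.053]))
E
```

```text
[-1.93264704  6.21623497 -1.88364495] [ 0.001 -0.001  0.001 -0.019]
0.3 [313. 260.] [311. 307.]
0.15 [316. 271.] [315. 320.]
0 [317. 282.] [316. 333.]
-0.15 [317. 292.] [316. 345.]
-0.3 [314. 303.] [313. 357.]
[234. 287.]
```

View pics/w3.png

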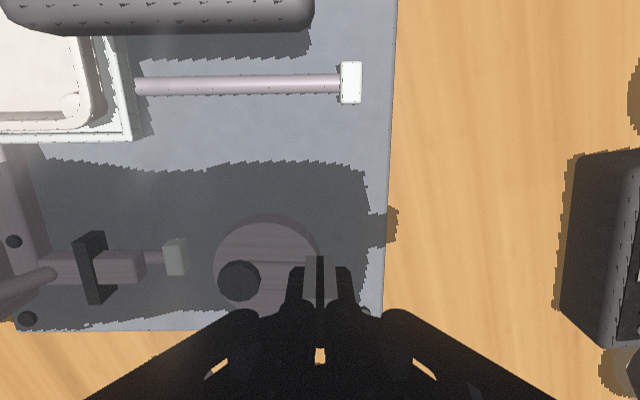

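```bash
python3 - <<'E'
from h import *
for z in (.036,.04,.044,.05):
  for phi in (.3,0):
    u=np.array([np.cos(phi),np.sin(phi)]); c=np.array([.045,-.095])+.014*u
    print(z,phi,"c",pj("wrist",np.r_[W(*c),z]),"left",pj("wrist",np.r_[W(c[0]-.032,c[1]),z]),"top",pj("wrist",np.r_[W(c[0],c[1]+.032),z]))
E
```

```text
0.036 0.3 c [263. 264.] left [210. 266.] top [258. 214.]
0.036 0 c [264. 271.] left [211. 272.] top [260. 221.]
0.04 0.3 c [262. 268.] left [207. 269.] top [257. 217.]
0.04 0 c [263. 274.] left [209. 275.] top [259. 224.]
0.044 0.3 c [261. 271.] left [205. 272.] top [256. 219.]
0.044 0 c [262. 278.] left [207. 279.] top [257. 226.]
0.05 0.3 c [259. 277.] left [202. 278.] top [254. 224.]
0.05 0 c [260. 283.] left [204. 284.] top [255. 231.]
```

The disc's left edge (213) and top edge (212) suggest the crank is still about 0.2–0.3 rad short, so I'll push a little farther.

```bash
python3 - <<'E'
from h import *
for phi in (-.1,-.2,-.22): print(phi,rel(crank(phi,.02)[0],.071,crank(phi,.02)[1]))
xy=W(.045,-.055)
E
```

```text
-0.1 [-0.003  0.001 -0.     0.075]
-0.2 [-0.008  0.002 -0.     0.175]
-0.22 [-0.009  0.002 -0.     0.195]
```

Request:
{"op": "arm_command", "data": {
  "moves": [
    {"grip": 1, "tx": -0.004, "ty": 0.001, "tz": 0, "wx": 0, "wy": 0, "wz": 0.09},
    {"grip": 1, "tx": -0.009, "ty": 0.002, "tz": 0, "wx": 0, "wy": 0, "wz": 0.19},
    {"grip": 1, "tx": -0.009, "ty": 0.002, "tz": 0, "wx": 0, "wy": 0, "wz": 0.19},
    {"grip": 1, "tx": 0.02, "ty": -0.005, "tz": 0, "wx": 0, "wy": 0, "wz": 0.19},
    {"grip": 1, "tx": 0.02, "ty": -0.005, "tz": -0.04, "wx": 0, "wy": 0, "wz": 0.19},
    {"grip": 1, "tx": 0.02, "ty": -0.005, "tz": -0.08, "wx": 0, "wy": 0, "wz": 0.19},
    {"grip": 1, "tx": 0.02, "ty": -0.005, "tz": -0.11, "wx": 0, "wy": 0, "wz": 0.19}
  ]
}}

```text
clock: 8.8
tcp_pos: [0.6306, -0.076, 0.1842]
tool_rot: [2.663, 1.663, 0.002]
contact_force: [1.1, -0.1, -0.2]
width: 0.001
grip_force: 0.0
```

```bash
python3 - <<'E'
from h import *
import cv2
f=r.grab_frame("wrist"); cv2.imwrite("pics/w4.png",f[:,:,::-1])
for phi in (.3,0,-.3):
    x=W(.045+.046*np.cos(phi),-.095+.046*np.sin(phi)); print(phi,pj("wrist",np.r_[x,.05]),pj("wrist",np.r_[x,.092]))
print(pj("wrist",np.r_[S,.053]))
# dark blobs
g=f.max(2); 
n,l,s,c=cv2.connectedComponentsWithStats((g<45).astype(np.uint8))
for i in range(1,n):
    if s[i,4]>150: print(s[i],c[i].round())
# push plan: yaw options
st=r.state(); print(st["tcp_pos"],st["joint_positions"].round(2),rel(W(-.14,-.095),.2,th))
E
```

```text
0.3 [321. 217.] [321. 236.]
0 [326. 230.] [327. 251.]
-0.3 [326. 244.] [328. 266.]
[277. 241.]
[554 149  15  67 448] [561. 182.]
[   85   235   470   165 24918] [330. 359.]
[ 0.6326691  -0.07652914  0.18908468] [-0.23  0.52  0.09  1.13 -0.    1.79] [-0.084 -0.219 -0.013  1.369]
```

```bash
python3 - <<'E'
from h import *
print(rel(W(-.145,-.095),.189,th+np.pi/2))
E
```

```text
[-0.085 -0.224 -0.002 -0.202]
```

Request:
{"op": "arm_command", "data": {
  "moves": [
    {"grip": 1, "tx": -0.014, "ty": -0.037, "tz": 0, "wx": 0, "wy": 0, "wz": -0.05},
    {"grip": 1, "tx": -0.028, "ty": -0.074, "tz": 0, "wx": 0, "wy": 0, "wz": -0.1},
    {"grip": 1, "tx": -0.042, "ty": -0.112, "tz": 0, "wx": 0, "wy": 0, "wz": -0.15},
    {"grip": 1, "tx": -0.056, "ty": -0.15, "tz": 0, "wx": 0, "wy": 0, "wz": -0.2},
    {"grip": 1, "tx": -0.07, "ty": -0.187, "tz": 0, "wx": 0, "wy": 0, "wz": -0.2},
    {"grip": 1, "tx": -0.085, "ty": -0.224, "tz": 0, "wx": 0, "wy": 0, "wz": -0.2},
    {"grip": 1, "tx": -0.085, "ty": -0.224, "tz": 0, "wx": 0, "wy": 0, "wz": -0.2}
  ]
}}

```text
clock: 9.55
tcp_pos: [0.3865, -0.052, 0.1812]
tool_rot: [-2.485, -1.919, 0.004]
contact_force: [-0.1, 0.3, 0.2]
width: -0.002
grip_force: 0.0
```

```bash
python3 - <<'E'
from h import *
import cv2
print(rel(W(-.145,-.095),.072,th+np.pi/2),r.state()["tcp_pos"])
t=r.grab_frame("top")[:,:,::-1]; w=r.grab_frame("wrist")[:,:,::-1]
print("hub",pj("top",np.r_[S,.053]),"pin0",pj("top",np.r_[W(.091,-.095),.092]),"wr pin0",pj("wrist",np.r_[W(.091,-.095),.092]))
a=cv2.resize(t[150:260,260:400],(790,620)[0:1]+(620,)) if 0 else cv2.resize(t[150:250,270:400],None,fx=3,fy=3,interpolation=cv2.INTER_CUBIC)
b=cv2.resize(w,(390,244)); c=np.zeros((300,790,3),np.uint8); c[:,:390]=a; c[:244,395:785]=b
cv2.imwrite("pics/m5.png",c)
E
```

```text
[-0.     0.009  0.109 -0.003] [ 0.38650036 -0.05202944  0.18119972]
hub [339. 192.] pin0 [344. 174.] wr pin0 [641. 208.]
```

View pics/m5.png

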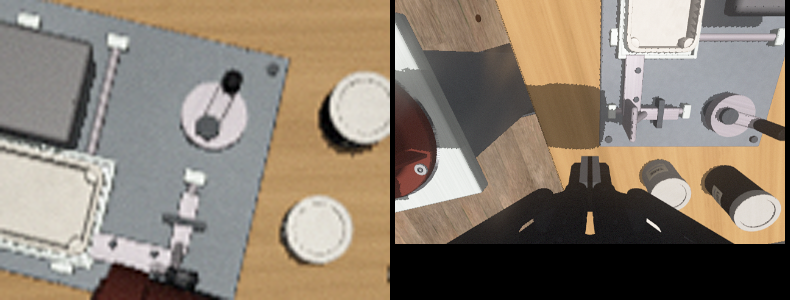

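The top view shows the pin at crop (232,79), i.e. pixel (347,176), with the crank pointing away from the foot. The slide is still back.

```bash
python3 - <<'E'
from h import *
d=ray("top",(347.0,176),.092)[:2]-S; print(np.hypot(*d),np.arctan2(d[1],d[0])-th)
E
```

```text
0.04471578169167341 -0.23062858660991098
```

Request:
{"op": "arm_command", "data": {
  "moves": [
    {"grip": 1, "tx": 0, "ty": 0, "tz": 0.03, "wx": 0, "wy": 0, "wz": 0},
    {"grip": 1, "tx": 0, "ty": 0, "tz": 0.06, "wx": 0, "wy": 0, "wz": 0},
    {"grip": 1, "tx": 0, "ty": 0, "tz": 0.09, "wx": 0, "wy": 0, "wz": 0},
    {"grip": 1, "tx": 0, "ty": 0, "tz": 0.109, "wx": 0, "wy": 0, "wz": 0},
    {"grip": 1, "tx": 0, "ty": 0, "tz": 0.109, "wx": 0, "wy": 0, "wz": 0}
  ]
}}

```text
clock: 10.15
tcp_pos: [0.3909, -0.0529, 0.0707]
tool_rot: [-2.486, -1.917, 0.003]
contact_force: [0.0, -0.0, 0.3]
width: 0.002
grip_force: 0.0
```

```bash
python3 - <<'E'
from h import *
for x in (-.125,-.1155,-.09,-.0455): print(x,rel(W(x,-.095),.070,th+np.pi/2))
E
```

```text
-0.125 [-0.     0.024  0.001 -0.004]
-0.1155 [-0.     0.034  0.001 -0.004]
-0.09 [-0.     0.059  0.    -0.004]
-0.0455 [-0.     0.104  0.    -0.004]
```

```bash
python3 - <<'E'
from h import *
import cv2
t=r.grab_frame("top"); g=t.max(2)
def ang(px,z):
    d=ray("top",px,z)[:2]-S; return round(np.hypot(*d),4),round(np.arctan2(d[1],d[0])-th,3)
m=(g<50).astype(np.uint8); m[:,:335]=0;m[:,355:]=0;m[:165]=0;m[188:]=0
ys,xs=np.nonzero(m); print("pin blob",xs.mean(),ys.mean(),len(xs),xs.min(),xs.max(),ys.min(),ys.max(),ang((xs.mean(),ys.mean()),.085))
i=t.astype(int); d=((i[...,0]-i[...,1]>5)&(g>150)).astype(np.uint8); d[:,:325]=0;d[:,356:]=0;d[:172]=0;d[203:]=0
c=max(cv2.findContours(d,0,2)[0],key=cv2.contourArea); h=cv2.convexHull(c); (cx,cy),(a,b),_=cv2.fitEllipse(h); print(cx,cy,a,b,ang((cx,cy),.045), cv2.minEnclosingCircle(h))
E
```

```text
pin blob 346.8378378378378 176.97297297297297 37 344 350 174 180 (np.float64(0.0432), np.float64(-0.249))
340.7756042480469 188.18728637695312 21.125185012817383 21.48465347290039 (np.float64(0.0123), np.float64(-0.201)) ((340.82000732421875, 188.17999267578125), 10.884260177612305)
```

Two independent estimates put the cam about 0.2–0.25 rad past straight, inside the 0.4 band. Now I push the slide.

Request:
{"op": "arm_command", "data": {
  "moves": [
    {"grip": 1, "tx": 0, "ty": 0.015, "tz": 0, "wx": 0, "wy": 0, "wz": 0},
    {"grip": 1, "tx": 0, "ty": 0.026, "tz": 0, "wx": 0, "wy": 0, "wz": 0},
    {"grip": 1, "tx": 0, "ty": 0.032, "tz": 0, "wx": 0, "wy": 0, "wz": 0},
    {"grip": 1, "tx": 0, "ty": 0.038, "tz": 0, "wx": 0, "wy": 0, "wz": 0},
    {"grip": 1, "tx": 0, "ty": 0.044, "tz": 0, "wx": 0, "wy": 0, "wz": 0},
    {"grip": 1, "tx": 0, "ty": 0.05, "tz": 0, "wx": 0, "wy": 0, "wz": 0}
  ]
}}

```text
clock: 10.8
tcp_pos: [0.4395, -0.0658, 0.0725]
tool_rot: [-2.489, -1.916, 0.001]
contact_force: [-3.0, 0.8, 1.2]
width: -0.001
grip_force: 1.5
```

Request:
{"op": "arm_command", "data": {
  "moves": [
    {"grip": 1, "tx": 0, "ty": 0.006, "tz": 0, "wx": 0, "wy": 0, "wz": 0},
    {"grip": 1, "tx": 0, "ty": 0.012, "tz": 0, "wx": 0, "wy": 0, "wz": 0},
    {"grip": 1, "tx": 0, "ty": 0.018, "tz": 0, "wx": 0, "wy": 0, "wz": 0},
    {"grip": 1, "tx": 0, "ty": 0.024, "tz": 0, "wx": 0, "wy": 0, "wz": 0},
    {"grip": 1, "tx": 0, "ty": 0.03, "tz": 0, "wx": 0, "wy": 0, "wz": 0},
    {"grip": 1, "tx": 0, "ty": 0.036, "tz": 0, "wx": 0, "wy": 0, "wz": 0},
    {"grip": 1, "tx": 0, "ty": 0.042, "tz": 0, "wx": 0, "wy": 0, "wz": 0}
  ]
}}

```text
clock: 11.5
tcp_pos: [0.4807, -0.0766, 0.0724]
tool_rot: [-2.489, -1.916, -0.0]
contact_force: [-2.6, 3.2, 1.9]
width: 0.002
grip_force: 1.5
```

```bash
python3 - <<'E'
from h import *
print(r.state()["contact_force"])
for x in (-.0455,): print(x,rel(W(x,-.095),.070,th+np.pi/2))
E
```

```text
[-2.58129329  3.22988265  1.89175898]
-0.0455 [ 0.     0.011  0.002 -0.006]
```

Pushing at the expected ~3 N. I go on to the end stop in small rows.

Request:
{"op": "arm_command", "data": {
  "moves": [
    {"grip": 1, "tx": 0, "ty": 0.004, "tz": 0, "wx": 0, "wy": 0, "wz": 0},
    {"grip": 1, "tx": 0, "ty": 0.008, "tz": 0, "wx": 0, "wy": 0, "wz": 0},
    {"grip": 1, "tx": 0, "ty": 0.011, "tz": 0, "wx": 0, "wy": 0, "wz": 0}
  ]
}}

```text
clock: 11.8
tcp_pos: [0.4911, -0.0795, 0.0724]
tool_rot: [-2.49, -1.916, -0.0]
contact_force: [-2.3, 2.0, 1.5]
width: -0.0
grip_force: 1.4
```

Request:
{"op": "arm_command", "data": {
  "moves": [
    {"grip": 1, "tx": 0, "ty": 0.002, "tz": 0, "wx": 0, "wy": 0, "wz": 0},
    {"grip": 1, "tx": 0, "ty": 0.003, "tz": 0, "wx": 0, "wy": 0, "wz": 0}
  ]
}}

```text
clock: 12.0
tcp_pos: [0.4926, -0.0799, 0.0723]
tool_rot: [-2.488, -1.915, 0.003]
contact_force: [-8.1, 4.0, 6.8]
width: 0.004
grip_force: 4.7
```

Request:
{"op": "arm_command", "data": {
  "moves": [
    {"grip": 1, "tx": 0, "ty": 0.002, "tz": 0, "wx": 0, "wy": 0, "wz": 0},
    {"grip": 1, "tx": 0, "ty": 0.003, "tz": 0, "wx": 0, "wy": 0, "wz": 0},
    {"grip": 1, "tx": 0, "ty": 0.003, "tz": 0, "wx": 0, "wy": 0, "wz": 0}
  ]
}}

```text
clock: 12.3
tcp_pos: [0.4927, -0.08, 0.072]
tool_rot: [-2.485, -1.913, 0.007]
contact_force: [-15.5, 4.3, 12.9]
width: 0.0
grip_force: 8.4
```

Request:
{"op": "arm_command", "data": {
  "moves": [
    {"grip": 1, "tx": 0, "ty": -0.02, "tz": 0, "wx": 0, "wy": 0, "wz": 0},
    {"grip": 1, "tx": 0, "ty": -0.045, "tz": 0, "wx": 0, "wy": 0, "wz": 0},
    {"grip": 1, "tx": 0, "ty": -0.045, "tz": -0.04, "wx": 0, "wy": 0, "wz": 0},
    {"grip": 1, "tx": 0, "ty": -0.08, "tz": -0.08, "wx": 0, "wy": 0, "wz": 0},
    {"grip": 1, "tx": 0, "ty": -0.12, "tz": -0.11, "wx": 0, "wy": 0, "wz": 0},
    {"grip": 1, "tx": 0, "ty": -0.14, "tz": -0.12, "wx": 0, "wy": 0, "wz": 0},
    {"grip": 1, "tx": 0, "ty": -0.14, "tz": -0.12, "wx": 0, "wy": 0, "wz": 0}
  ]
}}

```text
clock: 13.0
tcp_pos: [0.3606, -0.0451, 0.1944]
tool_rot: [2.487, 1.914, 0.003]
contact_force: [0.2, 0.3, -0.3]
width: -0.002
grip_force: 0.0
```

```bash
python3 - <<'E'
from h import *
import cv2
t=r.grab_frame("top"); cv2.imwrite("pics/t6.png",t[:,:,::-1]); g=t.max(2)
w=r.grab_frame("wrist"); cv2.imwrite("pics/w6.png",w[:,:,::-1])
def ang(px,z):
    d=ray("top",px,z)[:2]-S; return round(np.hypot(*d),4),round(np.arctan2(d[1],d[0])-th,3)
m=(g<50).astype(np.uint8); m[:,:335]=0;m[:,355:]=0;m[:165]=0;m[188:]=0
ys,xs=np.nonzero(m); print("pin",xs.mean(),ys.mean(),len(xs),ang((xs.mean(),ys.mean()),.085))
# plate rear top edge profile along local x, top and wrist
for n,f in(("top",t),("wrist",w)):
    for x in np.arange(-.12,.0,.005):
        v=[f[int(q[1]),int(q[0])] for y in(-.11,-.105,-.085,-.08) for q in [pj(n,np.r_[W(x,y),.09])] if 0<=q[1]<400 and 0<=q[0]<640]
        if v: print(n,round(x,3),np.mean(v,0).round())
# white tray front edge
for n,f in (("top",t),):
    for x in np.arange(-.12,.02,.01):
        q=pj(n,np.r_[W(x,.09),.05]); print(round(x,3),q,f[int(q[1]),int(q[0])])
E
```

```text
pin 346.8378378378378 176.97297297297297 37 (np.float64(0.0432), np.float64(-0.249))
top -0.12 [154. 159. 160.]
top -0.115 [161. 164. 166.]
top -0.11 [150. 156. 157.]
top -0.105 [139. 144. 148.]
top -0.1 [139. 146. 148.]
top -0.095 [137. 142. 145.]
top -0.09 [138. 143. 146.]
top -0.085 [136. 142. 144.]
top -0.08 [138. 144. 149.]
top -0.075 [138. 144. 146.]
top -0.07 [138. 144. 146.]
top -0.065 [140. 145. 148.]
top -0.06 [141. 147. 150.]
top -0.055 [140. 146. 148.]
top -0.05 [142. 147. 150.]
top -0.045 [142. 148. 150.]
top -0.04 [114. 119. 121.]
top -0.035 [50. 50. 51.]
top -0.03 [137. 132. 134.]
top -0.025 [165. 160. 162.]
top -0.02 [183. 182. 185.]
top -0.015 [180. 180. 183.]
top -0.01 [148. 151. 154.]
top -0.005 [137. 142. 143.]
wrist -0.12 [164. 166. 171.]
wrist -0.115 [164. 165. 171.]
wrist -0.11 [163. 165. 172.]
wrist -0.105 [162. 165. 171.]
wrist -0.1 [162. 164. 170.]
wrist -0.095 [162. 167. 172.]
wrist -0.09 [162. 165. 172.]
wrist -0.085 [162. 165. 170.]
wrist -0.08 [164. 168. 172.]
wrist -0.075 [163. 166. 172.]
wrist -0.07 [165. 166. 173.]
wrist -0.065 [130. 134. 138.]
wrist -0.06 [149. 150. 155.]
wrist -0.055 [122. 123. 126.]
wrist -0.05 [126. 126. 131.]
wrist -0.045 [128. 129. 132.]
wrist -0.04 [106. 102. 107.]
wrist -0.035 [90. 85. 86.]
wrist -0.03 [138. 130. 134.]
wrist -0.025 [206. 195. 202.]
wrist -0.02 [185. 181. 187.]
wrist -0.015 [118. 118. 120.]
wrist -0.01 [138. 139. 144.]
wrist -0.005 [184. 180. 186.]
-0.12 [263. 233.] [190 195 189]
-0.11 [263. 230.] [209 211 209]
-0.1 [264. 226.] [107 108 110]
-0.09 [265. 223.] [133 140 143]
-0.08 [266. 219.] [132 139 140]
-0.07 [267. 216.] [134 139 140]
-0.06 [268. 212.] [132 136 140]
-0.05 [268. 209.] [117 120 122]
-0.04 [269. 206.] [202 208 203]
-0.03 [270. 202.] [160 157 147]
-0.02 [271. 199.] [215 210 197]
-0.01 [272. 195.] [96 94 89]
-0.0 [273. 192.] [103  99  99]
0.01 [274. 189.] [139 137 134]
```

The slide met a solid stop after about 70 mm, with force rising and no further motion. The plate's rear face now measures x ≈ −0.031, which is the home position. The cam is unchanged and the arm is clear, so I'm handing in.

```bash
python3 -c "
from station import r
print(r.finish_job())"
```

```text
the job is handed in; nothing more can be done
None
```

The job is handed in, but no verdict came back: I turned the cam to its low point (about 0.2–0.25 rad off straight, within the 0.4 limit), then pushed the slide fully home to its end stop and moved the arm clear; I did not re-measure the tray or the bystanders at the end.

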